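# Seat the steel filter cone in the jar's flared mouth

## Task

Get the glass brewing jar ready: take the loose wooden lid off it and lay the lid down flat, knob up, wholly on the round cork mat. Then take the steel filter cone by its black bar and lower it gently, without dropping it, into the jar's flared mouth so that it settles fully home, centred and level, and let go. Leave the jar standing where it is, and do not disturb the ramekin, spatula, amber jar and mug.

Things in the scene. Friction and masses are not known exactly. Their poses are not given: they have to be found in the camera images.
- lid_knob (a point): Loose round wooden lid, only resting on the jar. Point: on the axis of its dark upright knob (28 mm diameter, 36 mm tall, to be gripped), 13 mm below the knob's top; z up. 23 mm below the point is the top of the brown disc (100 mm diameter, 12 mm thick).
- mat_top (a point): Round cork mat lying fixed on the shelf, 150 mm in diameter, 8 mm thick. Point: centre of its top face, z up.
- cone_bar (a point): Stainless filter cone standing loose on its small end. Point: centre of the straight black bar (100 mm long, 14 mm wide, 14 mm tall) that crosses above it, to be gripped across; x along the bar, z up. The cone's rim lies 25 mm below the bar's underside; 7 mm thick posts join bar and rim at the bar's ends.
- jar_mouth (a point): Clear glass jar, loose. Point: centre of the flared mouth at rim height, 135 mm up; z up. Mouth 98 mm across outside, about 89 mm inside, narrowing downwards at the cone's own 20 degrees; steel slides on it easily, so a cone let go centres itself. Cone fully home: bar point 46 to 49 mm above this point.
- ramekin_mid (a point): White porcelain ramekin, 90 mm in diameter, 50 mm tall; bystander. Point: its centre, half-way up.
- spatula_mid (a point): Offset spatula with dark wooden handle lying flat, about 240 mm long along its x, 32 mm wide, 14 mm high; bystander. Point: near its middle, 8 mm up.
- screwjar_mid (a point): Amber glass jar with a steel screw lid, 80 mm in diameter, 120 mm tall; bystander. Point: its centre, half-way up.
- mug_mid (a point): Blue mug, 80 mm in diameter, 90 mm tall, handle towards its y; bystander. Point: its centre, half-way up.
- lid: The same lid, about 0.12 kg; origin: centre of the underside of its cork plug (68 mm diameter, 8 mm deep, under the disc; it hangs freely in the jar's mouth and is what the lid rests on when laid down), 43 mm below the knob point; z up.
- cone: The same filter cone, about 0.24 kg; origin: centre of its underside, 98 mm below the bar point; z up. The shell flares from 52 mm outside diameter at the bottom to 100 mm at the rim 66 mm up, 20 degrees to its axis.
- jar: The same jar, about 0.75 kg, 135 mm tall, body 100 mm in diameter, waist 74 mm with a dark rubber band below the flare; origin: centre of its underside, z up.

How it is judged:
On the way, in this order (a step that is already met when the one before it is completed fails the run):
1. the lid lies flat, knob up and let go, on the cork mat (horizontal distance between lid_knob and mat_top below 0.03 m and z of lid_knob in the frame of mat_top between 0.038 and 0.048 m and angle between lid_knob's own z axis and vertical below 0.1 rad and contact force between the fingers and lid below 0.05 N and linear speed of lid below 0.02 m/s), for 0.2 s.
2. the cone is fully home in the jar's mouth, centred and level, and let go (horizontal distance between cone_bar and jar_mouth below 0.006 m and z of cone_bar in the frame of jar_mouth between 0.04 and 0.052 m and angle between the z axis of cone_bar and the z axis of jar_mouth, either way round below 0.07 rad and angle between jar_mouth's own z axis and vertical below 0.07 rad and contact force between the fingers and cone below 0.05 N and linear speed of cone below 0.02 m/s), for 0.2 s.
At the end, for the whole second after the job is handed in: Lid flat, knob up, on the cork mat (axis within 30 mm of its centre, tilt under 0.1 rad); cone fully home in the jar (bar centre 40 to 52 mm above the rim, axes within 6 mm and 0.07 rad); jar upright within 0.07 rad; all released and at rest (all of step 1 and all of step 2 and contact force between the fingers and jar below 0.05 N and linear speed of jar below 0.02 m/s); the robot touches nothing.
It fails at once if the jar tips by more than 0.3 rad (angle between jar_mouth's own z axis and vertical above 0.3 rad).
It fails at once if the jar is shifted by more than 50 mm (distance of jar_mouth from where it was at the start of the episode above 0.05 m).
It fails at once if the cone is dropped into the jar from more than about 25 mm (horizontal distance between cone_bar and jar_mouth below 0.04 m and contact force between the fingers and cone below 0.05 N and linear speed of cone above 0.7 m/s).
It fails at once if a bystander (ramekin, spatula, amber jar, mug) is moved by more than 30 mm (distance of any of ramekin_mid, spatula_mid, screwjar_mid, mug_mid from where it was at the start of the episode above 0.03 m).
It also fails if it takes over 67 s, if anything falls off the work surface, if the arm or the gripper's body presses on something with over 40 N, if the wrist force passes 120 N, or if a joint passes its speed limit or range.

## Robot

A 7-joint arm with a two-finger parallel gripper is mounted at the origin on the work surface. World frame = base frame: x ahead of the robot, y to its left, z up, the work surface at z = 0. Lengths are in m, angles in rad, forces in N, time in s.
With the tool pointing down it reaches from about 0.4 to 0.85 m from the base axis. Payload 4.5 kg.
Tool frame: the origin (TCP) lies at the very end of the fingers, on their centre line; the grasp point (between the pads) lies 19 mm behind it; z points along the fingers, x is the direction in which the jaws open and shut, and the axes are right-handed (so a half turn about z gives the same grasp; the last joint's range is limited). The gripper opens to 85 mm and grips with 20 to 120 N. Pads are 22 mm wide; open, the fingers measure 114 mm over their backs; the gripper's body (76 mm by 85 mm) begins 54 mm behind the grasp point. The pads swing forward as they close: fully open they stand 13 mm farther back than shut.
Start: joints at [1.343, 0.689, -0.195, 1.565, 0.157, 0.902, -0.215], TCP at [0.162, -0.604, 0.231] pointing down, gripper open.
Joint ranges: [-3.01, 3.01], [-0.46, 2.08], [-1.47, 1.51], [0.13, 2.56], [-1, 4.14], [0.04, 2.09], [-2.66, 2.66]. Speed limits (rad/s): [2.57, 2.57, 3.14, 3.14, 3.14, 3.14, 3.14].

## Interface

Orientations are given as a unit quaternion [w, x, y, z].
In Python, from workcell import * gives the robot as it stands.
- The arm moves only by the shell command python3 -m inch 'ROWS'. ROWS is JSON, a list that holds one entry, the list of rows, each a list of 7 numbers: the shift along the tool's x, y, z in mm, then the turn, a rotation vector about the tool's x, y, z in degrees, then the opening in per cent of the stroke, from 0 (shut) to 100 (fully open). A call has 1 to 10 rows; each row shifts and turns the commanded pose from where the row before left it, along the tool's axes as they then stand; what a row does not reach is not made up. A row lasts 1/12 s, in which the tool goes at most 41.7 mm and 7.16 degrees, less where a joint would pass 70% of its speed; a pose out of reach is approached as far as the arm can. A call is refused whole if a number of a shift passes 41.7 or a number of a turn 7.16, either way. A call with a gripper value outside its range is refused whole. The fingers move at their own pace and stop on an object; the grip force is fixed at half the most. Time passes only in rows, so rows that do not move let the fingers close. It gives the time, the measured TCP pose, the force and the opening at its end, in the units of the state.
- get_obs(): the state, without advancing time (a new reading comes with each control period).
- read_camera(name): name is "scene" or "side" or "wrist"; returns a dict with "pixels" (400x640x3 uint8, red, green, blue), "fovy" (degrees; the focal length in pixels is half the picture's height over the tangent of half this angle, whatever the lens; pixels are square), "cx", "cy" (the principal point, pixels), "rvec" (rotation vector, rad) and "tvec" (3), from world to camera coordinates, as OpenCV has them. Camera axes: x right, y down, z forward; pixel columns grow to the right and rows downward; lengths in m; the calibration is good to about 2 mm. A picture is of the moment at which its call begins. There is no depth.
- sign_off(): hands the job in, once; it reports no verdict.
The state is a dict: "time": time; "qpos": joint angles; "qvel": joint speeds; "joint_torque": joint torques, N m; "tcp_pos": TCP position; "orientation": TCP orientation; "contact_force": force on the tool from outside, world axes, zero at the start; "ft_torque": the same for the moment, N m; "grip_width": finger opening in m.
Only numpy, scipy, OpenCV 4.12 (cv2) and the standard library are available. Lean on these libraries where they do the work, as an engineer would, in place of code of your own. Each camera call takes 0.05 s, during which the arm holds its last target.

## Working session

There is one attempt and no reset: what is moved stays moved. The work goes in short steps, Python scripts to look and compute and a shell command to move; the robot and the scene stay as the last step left them, time stands still between calls to the robot, and variables do not carry over. Pictures are saved under pics/ and viewed, and the job is handed in when it is done.

```bash
ls; mkdir -p pics
python3 - <<'E'
from workcell import *
import cv2
o=get_obs()
for k in o: print(k,o[k])
for n in ["scene","side","wrist"]:
    c=read_camera(n); cv2.imwrite(f"pics/{n}0.png",c["pixels"][:,:,::-1])
    print(n,{k:v for k,v in c.items() if k!="pixels"})
E
```

```text
pics
time 0.0
qpos [ 1.34282895  0.68998485 -0.19452465  1.56631914  0.15730248  0.90249073
 -0.21507411]
qvel [ 0.00072247 -0.00082832 -0.0001035  -0.00033677  0.00201139  0.00136045
 -0.00026346]
joint_torque [ 3.91500525e-04 -5.39618361e+01 -1.26660325e+00 -1.58548880e+01
  9.17410653e-03  9.54871299e-03 -1.71332482e-05]
tcp_pos [ 0.16153612 -0.60310965  0.2304904 ]
orientation [-5.00162152e-04  7.93378886e-01 -6.08727463e-01 -7.54001206e-04]
contact_force [-0.31051034 -0.37957855  0.41157417]
ft_torque [-0.02441827  0.01601194 -0.01858799]
grip_width 0.08542261152682311
scene {'fovy': 56.40061765835805, 'cx': 320.33192876857134, 'cy': 197.53179768659743, 'rvec': array([ 1.81136484,  1.92274016, -0.59997647]), 'tvec': array([ 0.01903053, -0.4070776 ,  1.35142792])}
side {'fovy': 47.88765618112497, 'cx': 313.48440105357554, 'cy': 201.0523215442965, 'rvec': array([ 2.31543832, -0.46833894,  0.22061429]), 'tvec': array([-0.52017154,  0.25246114,  1.09066697])}
wrist {'fovy': 65.90588085476931, 'cx': 315.06715239975125, 'cy': 192.97947513307292, 'rvec': array([-2.2968631 ,  1.76301234,  0.26628784]), 'tvec': array([-0.62443299, -0.03733259,  0.38066955])}
```

View pics/scene0.png

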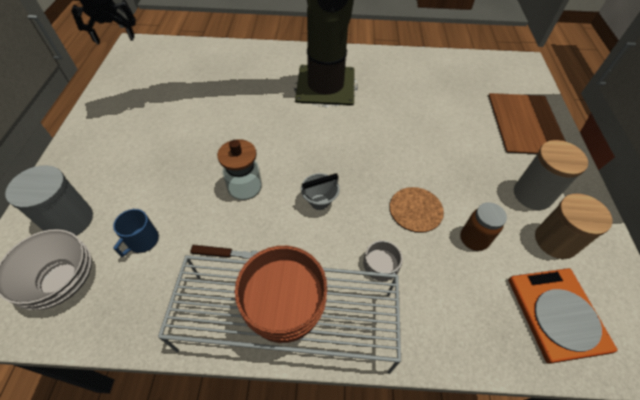

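View pics/side0.png

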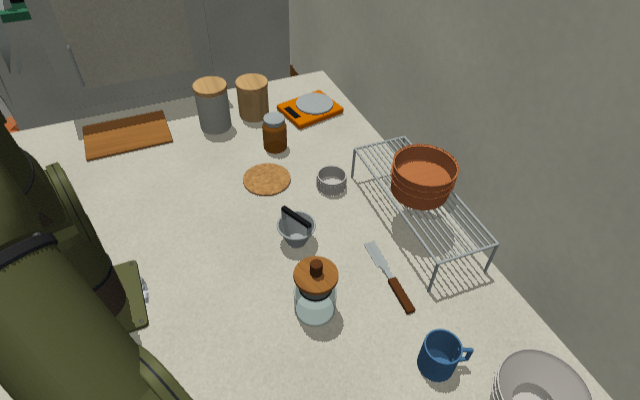

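View pics/wrist0.png

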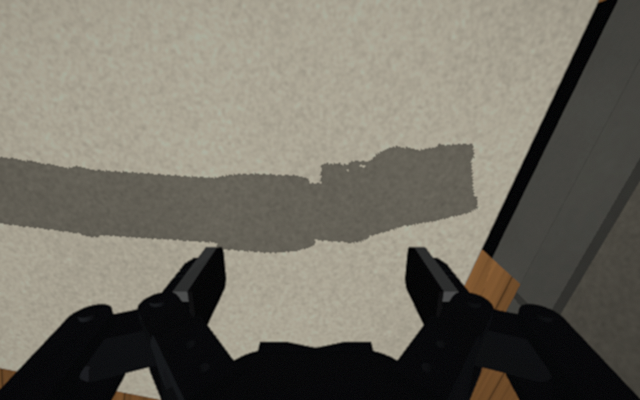

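The scene view shows the lid at about (237,155), the cone at (320,190), the mat at (416,209), the amber jar at (484,227), the ramekin at (382,261), the spatula at (225,251) and the mug at (136,231). In the side view the lid is at (316,275), the cone at (296,225) and the mat at (267,180). The wrist view shows only bare table.

```bash
cat > h.py <<'E'
from workcell import *
import cv2, numpy as np
def K(c):
    f=200/np.tan(np.radians(c["fovy"])/2); return np.array([[f,0,c["cx"]],[0,f,c["cy"]],[0,0,1]])
def P(c):
    R=cv2.Rodrigues(c["rvec"])[0]; return K(c)@np.c_[R,c["tvec"]]
def proj(c,X): 
    p=P(c)@np.append(X,1); return p[:2]/p[2]
def plane(c,uv,z):
    R=cv2.Rodrigues(c["rvec"])[0]; C=-R.T@c["tvec"]; d=R.T@np.linalg.inv(K(c))@np.array([*uv,1.])
    return C+d*(z-C[2])/d[2]
def tri(c1,p1,c2,p2):
    X=cv2.triangulatePoints(P(c1),P(c2),np.float64(p1).reshape(2,1),np.float64(p2).reshape(2,1))[:,0]; return X[:3]/X[3]
def crop(c,x0,y0,x1,y1,s): return cv2.resize(c["pixels"][y0:y1,x0:x1,::-1],None,fx=s,fy=s,interpolation=cv2.INTER_CUBIC)
E
python3 - <<'E'
from h import *
a=read_camera("scene");b=read_camera("side")
np.save("a.npy",a,allow_pickle=True);np.save("b.npy",b,allow_pickle=True)
cv2.imwrite("pics/sc1.png",crop(a,200,130,360,230,5))
cv2.imwrite("pics/si1.png",crop(b,230,190,390,330,4))
# mat
for n,c,r in(("scene",a,(380,180,455,240)),("side",b,(235,155,300,200))):
    x0,y0,x1,y1=r; h=cv2.cvtColor(c["pixels"],cv2.COLOR_RGB2HSV)
    m=((h[...,0]<22)&(h[...,1]>90)).astype(np.uint8); mm=np.zeros_like(m);mm[y0:y1,x0:x1]=m[y0:y1,x0:x1]
    k=max(cv2.findContours(mm,0,1)[0],key=cv2.contourArea)
    # contour rays on z=0.008
    w=np.array([plane(c,p[0],.006)[:2] for p in k],np.float32)
    print(n,cv2.minEnclosingCircle(w),cv2.contourArea(k),cv2.fitEllipse(w.reshape(-1,1,2)))
E
```

```text
scene ((0.5236878991127014, 0.27551543712615967), 0.07518745958805084) 1805.5 ((0.5241751074790955, 0.2762282192707062), (0.14508439600467682, 0.14780400693416595), 51.91693878173828)
side ((0.5232487320899963, 0.275793194770813), 0.07646618038415909) 1156.0 ((0.5233751535415649, 0.2756454050540924), (0.14637112617492676, 0.14869782328605652), 3.0010197162628174)
```

View pics/sc1.png

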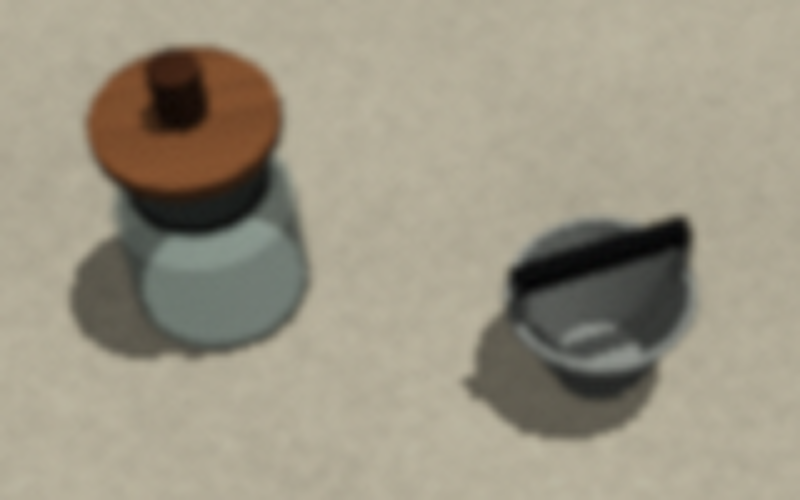

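View pics/si1.png

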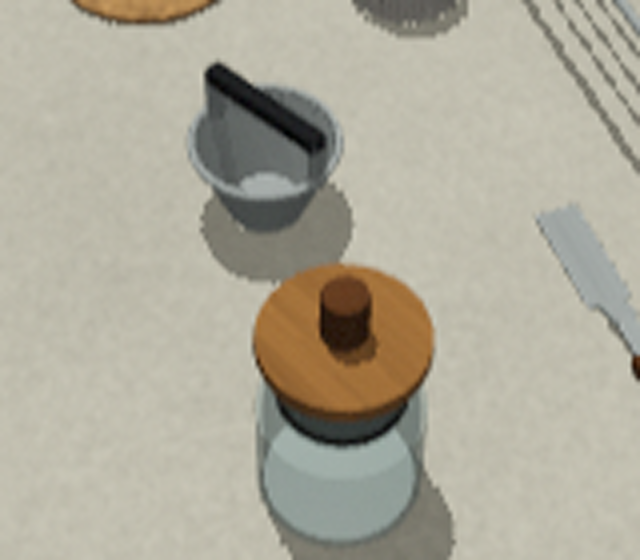

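The crops show the knob top at about (235,144) in scene and (316.5,263) in side. The bar runs from about (303,185) to (337,176) in scene and from (284,208) to (310,226) in side.

Run:
```python
from h import *
a=np.load("a.npy",allow_pickle=True).item();b=np.load("b.npy",allow_pickle=True).item()
k=tri(a,(234.8,144.1),b,(316.2,262.4)); print("knobtop",k, proj(a,k),proj(b,k))
# disc ellipses: planar at top edge z .147
for n,c,r in(("scene",a,(212,130,262,180)),("side",b,(288,250,345,300))):
    x0,y0,x1,y1=r; h=cv2.cvtColor(c["pixels"],cv2.COLOR_RGB2HSV)
    m=((h[...,0]<20)&(h[...,1]>110)).astype(np.uint8); mm=np.zeros_like(m);mm[y0:y1,x0:x1]=m[y0:y1,x0:x1]
    q=max(cv2.findContours(mm,0,1)[0],key=cv2.contourArea)
    w=np.array([plane(c,p[0],.142)[:2] for p in q],np.float32)
    e=cv2.fitEllipse(q); print(n,"circ",cv2.minEnclosingCircle(w),"ell",cv2.fitEllipse(w.reshape(-1,1,2)))
# bar
B={}
for n,c,r in(("scene",a,(295,165,345,200)),("side",b,(275,200,318,232))):
    x0,y0,x1,y1=r; m=np.zeros((400,640),np.uint8); m[y0:y1,x0:x1]=(c["pixels"][y0:y1,x0:x1].max(2)<45)
    q=max(cv2.findContours(m,0,1)[0],key=cv2.contourArea); B[n]=cv2.minAreaRect(q);print(n,B[n],cv2.boxPoints(B[n]).round(1).tolist())
X=tri(a,B["scene"][0],b,B["side"][0]);print("bar",X,proj(a,X),proj(b,X))
# eyeballed ends
P1=tri(a,(303,185.5),b,(310,226.5));P2=tri(a,(337,176),b,(284,208.5));print(P1,P2,np.degrees(np.arctan2(*(P2-P1)[[1,0]])))
```

```text
knobtop [ 0.47957937 -0.20868185  0.18097965] [234.95417434 143.97293226] [316.33408876 262.48532364]
scene circ ((0.4789695739746094, -0.21119298040866852), 0.05212728679180145) ell ((0.47847864031791687, -0.21140488982200623), (0.0948706567287445, 0.102135069668293), 111.31434631347656)
side circ ((0.47671452164649963, -0.21122170984745026), 0.05236351117491722) ell ((0.4771837890148163, -0.2113705426454544), (0.09677727520465851, 0.10277185589075089), 159.89688110351562)
scene ((319.262451171875, 181.18186950683594), (6.505570888519287, 35.59476852416992), 73.81079864501953) [[301.29998779296875, 183.0], [335.3999938964844, 173.10000610351562], [337.29998779296875, 179.3000030517578], [303.1000061035156, 189.3000030517578]]
side ((295.8573303222656, 216.70509338378906), (33.8355712890625, 5.817719459533691), 34.82448959350586) [[280.29998779296875, 209.39999389648438], [283.6000061035156, 204.6999969482422], [311.3999938964844, 224.0], [308.1000061035156, 228.8000030517578]]
bar [0.51738234 0.00573848 0.09798898] [319.52592212 180.94270916] [296.05074073 216.8527248 ]
[ 0.53715233 -0.03759693  0.09794911] [0.49884766 0.04916913 0.09666085] 113.82005212195232
```

```bash
cat >> h.py <<'E'
def rel(x,y,z,yaw=None):
    from scipy.spatial.transform import Rotation as R
    o=get_obs(); q=np.array(o["orientation"]); r=R.from_quat(q[[1,2,3,0]]); d=np.array([x,y,z])-o["tcp_pos"]
    M=r.as_matrix(); ty=np.degrees(np.arctan2(M[1,0],M[0,0]))
    print("t",round(o["time"],2),"tcp",np.round(o["tcp_pos"],4),"yaw",round(ty,2),"tilt",np.round(M[:,2],4),"F",np.round(o["contact_force"],1),"g",round(o["grip_width"],4))
    print(" tool shift mm",np.round(M.T@d*1000,1), "turn z", None if yaw is None else round((ty-yaw+180)%360-180,1),"q",np.round(o["qpos"],2))
E
python3 -c "
from h import *
a=np.load('a.npy',allow_pickle=True).item();b=np.load('b.npy',allow_pickle=True).item()
print(tri(a,(484,227),b,(274.5,132)),tri(a,(382,262),b,(332,180)),tri(a,(136,231),b,(440,355)))"
python3 -m inch '[[[-11,-15,0,0,0,0,100],[-22,-30,0,0,0,0,100],[-22,-30,0,0,0,0,100],[-22,-30,0,0,0,0,100],[-22,-30,0,0,0,0,100],[-22,-30,0,0,0,0,100],[-22,-30,0,0,0,0,100],[-22,-30,0,0,0,0,100],[-22,-30,0,0,0,0,100],[-22,-30,0,0,0,0,100]]]'
python3 -c "
from h import *
rel(.479,-.21,.15)"
```

```text
[0.60760661 0.4270464  0.06024303] [0.70275713 0.17192461 0.02522649] [ 0.66841783 -0.44496761  0.04910657]
time: 1.08
tcp_pos: [0.3838, -0.3266, 0.2314]
orientation: [0.0, 0.793, -0.609, 0.0]
contact_force: [0.6, -0.7, -0.2]
grip_width: 0.0852
t 1.08 tcp [ 0.3838 -0.3266  0.2314] yaw -75.01 tilt [ 2.e-04 -2.e-04 -1.e+00] F [ 0.6 -0.7 -0.2] g 0.0852
 tool shift mm [ -88.  -122.1   81.4] turn z None q [ 0.72  0.53 -0.16  1.93  0.13  0.69 -0.83]
```

```bash
python3 -m inch '[[[-22,-30,0,0,0,0,100],[-22,-30,0,0,0,0,100],[-22,-31,0,0,0,0,100],[-16,-22,0,0,0,0,100],[-6,-9,0,0,0,0,100],[0,0,0,0,0,0,100],[0,0,0,0,0,0,100]]]'
python3 - <<'E'
from h import *
rel(.479,-.21,.15)
c=read_camera("wrist");cv2.imwrite("pics/w1.png",c["pixels"][:,:,::-1])
print(proj(c,[.479,-.21,.183]))
E
```

```text
time: 1.67
tcp_pos: [0.4773, -0.2123, 0.2311]
orientation: [0.001, 0.793, -0.609, -0.0]
contact_force: [-0.0, 0.4, -0.2]
grip_width: 0.0852
t 1.67 tcp [ 0.4773 -0.2123  0.2311] yaw -75.0 tilt [-1.1e-03 -9.0e-04 -1.0e+00] F [-0.   0.4 -0.2] g 0.0852
 tool shift mm [-1.8 -2.3 81.1] turn z None q [ 0.42  0.55 -0.14  1.87  0.12  0.72 -1.1 ]
[311.5574096  214.02980241]
```

View pics/w1.png

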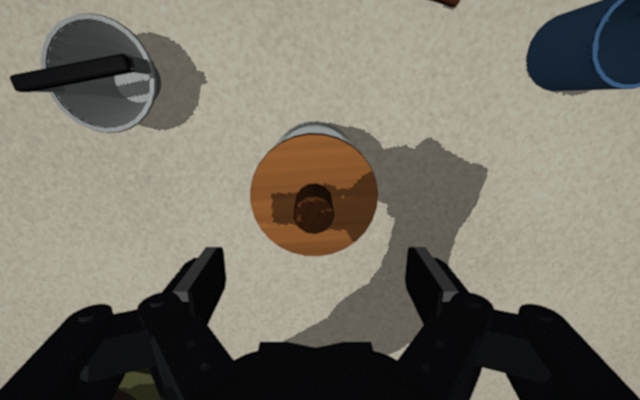

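The wrist view shows the knob top at (313,216), against a prediction of (311.6,214), so the estimates agree to about 1 mm. The cone bar is at upper left, about (70,72). Descending.

```bash
python3 -m inch '[[[-1,-1,10,0,0,0,100],[-1,-1,20,0,0,0,100],[0,0,20,0,0,0,100],[0,0,16,0,0,0,100],[0,0,10,0,0,0,100],[0,0,5,0,0,0,100],[0,0,0,0,0,0,0],[0,0,0,0,0,0,0],[0,0,0,0,0,0,0],[0,0,0,0,0,0,0]]]'
python3 -m inch '[[[0,0,0,0,0,0,0],[0,0,0,0,0,0,0],[0,0,0,0,0,0,0],[0,0,0,0,0,0,0]]]'
python3 - <<'E'
from h import *
rel(.479,-.21,.15)
E
```

```text
time: 2.55
tcp_pos: [0.48, -0.2094, 0.1512]
orientation: [-0.0, 0.793, -0.609, 0.001]
contact_force: [0.2, -0.3, -0.5]
grip_width: 0.0385
time: 2.88
tcp_pos: [0.4801, -0.2095, 0.1512]
orientation: [-0.0, 0.793, -0.609, 0.001]
contact_force: [-0.7, -0.6, 7.4]
grip_width: 0.0264
t 2.88 tcp [ 0.4801 -0.2095  0.1512] yaw -75.01 tilt [ 0.0018 -0.0011 -1.    ] F [-0.7 -0.6  7.4] g 0.0264
 tool shift mm [0.2 1.2 1.2] turn z None q [ 0.4   0.68 -0.12  1.95  0.15  0.52 -1.14]
```

```bash
python3 -m inch '[[[0,0,-3,0,0,0,0],[0,0,-6,0,0,0,0],[0,0,-10,0,0,0,0],[0,0,-15,0,0,0,0],[0,0,-15,0,0,0,0],[0,0,-12,0,0,0,0],[0,0,-6,0,0,0,0],[0,0,-2,0,0,0,0],[0,0,0,0,0,0,0]]]'
python3 - <<'E'
from h import *
rel(.5238,.276,.04)
a=read_camera("scene");b=read_camera("side")
np.save("a2.npy",a,allow_pickle=True);np.save("b2.npy",b,allow_pickle=True)
cv2.imwrite("pics/sc2.png",crop(a,180,80,340,220,5)); cv2.imwrite("pics/si2.png",crop(b,240,190,400,330,5))
E
```

```text
time: 3.63
tcp_pos: [0.4796, -0.2091, 0.2198]
orientation: [-0.0, 0.793, -0.609, 0.0]
contact_force: [0.1, -0.4, -0.6]
grip_width: 0.0264
t 3.63 tcp [ 0.4796 -0.2091  0.2198] yaw -75.0 tilt [ 8.e-04 -3.e-04 -1.e+00] F [ 0.1 -0.4 -0.6] g 0.0264
 tool shift mm [-457.2 -168.2  179.7] turn z None q [ 0.41  0.57 -0.14  1.89  0.12  0.69 -1.11]
```

View pics/sc2.png

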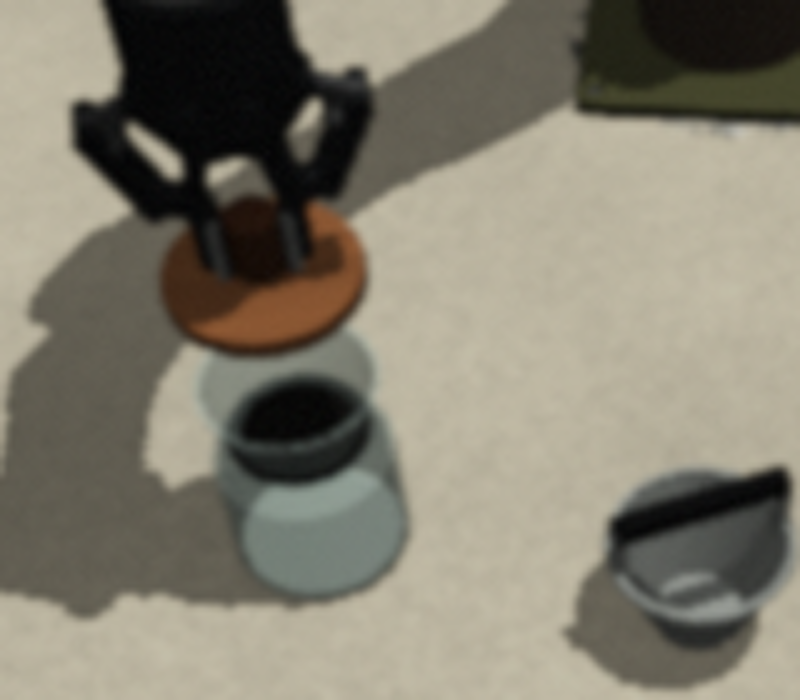

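View pics/si2.png

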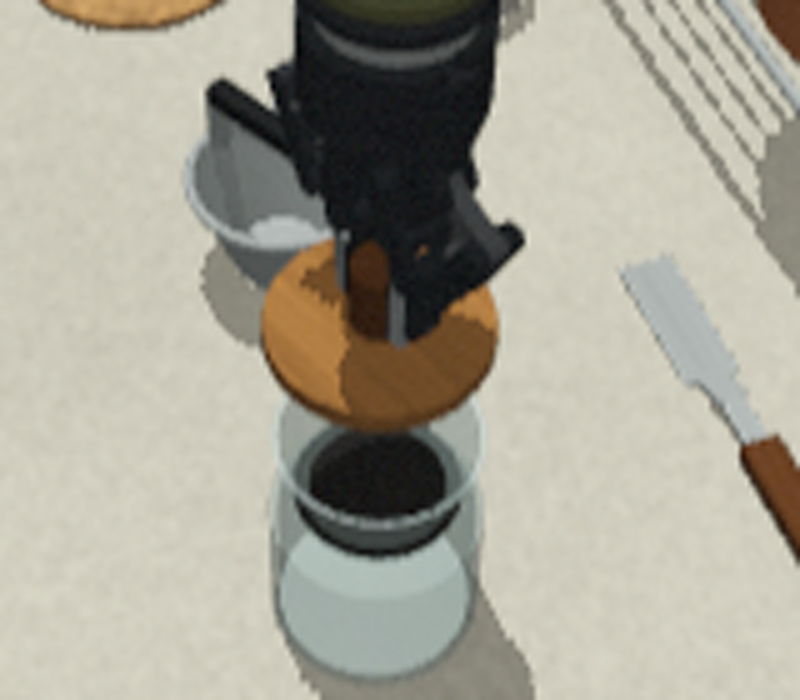

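The lid is held level, about 70 mm above the jar, and the jar stands upright. Carrying it to the mat.

```bash
python3 -m inch '[[[-11,-4,0,0,0,0,0],[-22,-8,0,0,0,0,0],[-33,-12,0,0,0,0,0],[-33,-12,0,0,0,0,0],[-33,-12,0,0,0,0,0],[-33,-12,0,0,0,0,0],[-33,-12,0,0,0,0,0],[-33,-12,0,0,0,0,0],[-33,-12,0,0,0,0,0],[-33,-12,0,0,0,0,0]]]'
python3 -m inch '[[[-33,-12,0,0,0,0,0],[-33,-12,0,0,0,0,0],[-33,-12,0,0,0,0,0],[-33,-12,0,0,0,0,0],[-22,-8,0,0,0,0,0],[-11,-5,0,0,0,0,0],[-4,-3,0,0,0,0,0],[0,0,0,0,0,0,0]]]'
python3 - <<'E'
from h import *
rel(.5238,.276,.04)
a=read_camera("scene");b=read_camera("side")
cv2.imwrite("pics/sc3.png",crop(a,340,120,500,260,4)); cv2.imwrite("pics/si3.png",crop(b,200,60,360,220,4))
E
```

```text
time: 4.57
tcp_pos: [0.5058, 0.1085, 0.2187]
orientation: [0.0, 0.794, -0.608, -0.001]
contact_force: [0.0, -0.0, -1.2]
grip_width: 0.0264
time: 5.23
tcp_pos: [0.5247, 0.2858, 0.2186]
orientation: [0.001, 0.794, -0.608, 0.0]
contact_force: [-0.5, 0.1, -0.7]
grip_width: 0.0262
t 5.23 tcp [0.5247 0.2858 0.2186] yaw -74.95 tilt [-7.e-04 -9.e-04 -1.e+00] F [-0.5  0.1 -0.7] g 0.0262
 tool shift mm [  9.2   3.3 178.7] turn z None q [-0.54  0.66 -0.06  1.67  0.05  0.81 -1.94]
```

View pics/sc3.png

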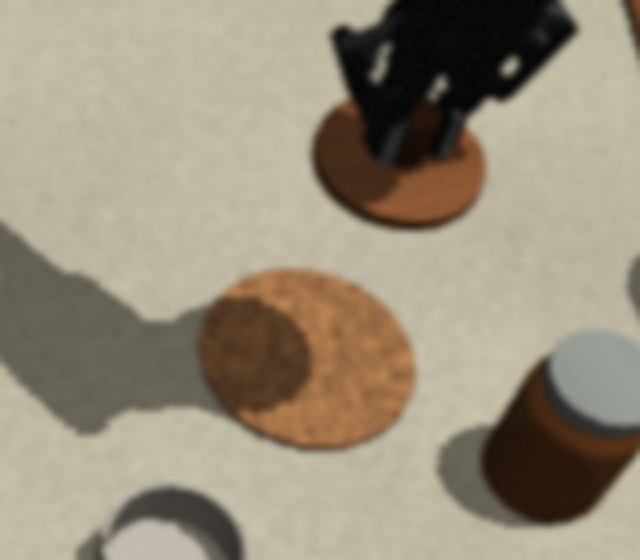

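The lid is held level over the mat's upper right in the scene view, clear of the amber jar. Shifting it by 9 mm and 3 mm and lowering.

```bash
python3 -m inch '[[[3,1,10,0,0,0,0],[4,1,25,0,0,0,0],[2,1,30,0,0,0,0],[0,0,30,0,0,0,0],[0,0,30,0,0,0,0],[0,0,25,0,0,0,0],[0,0,15,0,0,0,0],[0,0,8,0,0,0,0],[0,0,5,0,0,0,0],[0,0,0,0,0,0,0]]]'
python3 -c "
from h import *
rel(.5238,.276,.0325)"
```

```text
time: 6.17
tcp_pos: [0.5246, 0.2747, 0.041]
orientation: [0.001, 0.793, -0.609, 0.0]
contact_force: [-0.4, -0.5, -0.8]
grip_width: 0.0266
t 6.17 tcp [0.5246 0.2747 0.041 ] yaw -75.09 tilt [-4.0e-04 -1.1e-03 -1.0e+00] F [-0.4 -0.5 -0.8] g 0.0266
 tool shift mm [-1.4  0.5  8.5] turn z None q [-0.54  0.92 -0.04  1.79  0.09  0.43 -1.95]
```

```bash
python3 -m inch '[[[0,0,3,0,0,0,0],[0,0,2,0,0,0,0],[0,0,1,0,0,0,0],[0,0,1,0,0,0,0],[0,0,0,0,0,0,0]]]'
python3 -c "
from h import *
rel(.5238,.276,.0325)"
python3 -m inch '[[[0,0,0.5,0,0,0,0],[0,0,0.5,0,0,0,0],[0,0,0,0,0,0,0]]]'
python3 -c "
from h import *
rel(.5238,.276,.0325)"
```

```text
time: 6.58
tcp_pos: [0.5245, 0.2762, 0.0345]
orientation: [-0.0, 0.793, -0.609, 0.0]
contact_force: [-0.4, 0.2, -0.5]
grip_width: 0.0269
t 6.58 tcp [0.5245 0.2762 0.0345] yaw -75.0 tilt [ 4.e-04  1.e-04 -1.e+00] F [-0.4  0.2 -0.5] g 0.0269
 tool shift mm [0.  0.8 2. ] turn z None q [-0.54  0.93 -0.04  1.79  0.09  0.42 -1.95]
time: 6.83
tcp_pos: [0.5244, 0.2761, 0.0333]
orientation: [0.0, 0.793, -0.609, 0.0]
contact_force: [0.1, 0.8, -1.3]
grip_width: 0.0264
t 6.83 tcp [0.5244 0.2761 0.0333] yaw -75.0 tilt [ 0.e+00 -1.e-04 -1.e+00] F [ 0.1  0.8 -1.3] g 0.0264
 tool shift mm [-0.   0.6  0.8] turn z None q [-0.54  0.93 -0.04  1.79  0.09  0.42 -1.95]
```

```bash
python3 -m inch '[[[0,0,0.5,0,0,0,0],[0,0,0.5,0,0,0,0],[0,0,0.5,0,0,0,0],[0,0,0,0,0,0,0]]]'
python3 -c "
from h import *
rel(.5238,.276,.0325)"
```

```text
time: 7.17
tcp_pos: [0.5244, 0.2762, 0.0323]
orientation: [-0.0, 0.793, -0.609, 0.0]
contact_force: [-1.3, 0.0, 4.2]
grip_width: 0.0262
t 7.17 tcp [0.5244 0.2762 0.0323] yaw -75.0 tilt [ 2.e-04  0.e+00 -1.e+00] F [-1.3  0.   4.2] g 0.0262
 tool shift mm [-0.   0.6 -0.2] turn z None q [-0.54  0.93 -0.04  1.79  0.09  0.42 -1.95]
```

Contact force is 4 N, so the lid is on the mat. Releasing and rising.

```bash
python3 -m inch '[[[0,0,0,0,0,0,100],[0,0,0,0,0,0,100],[0,0,0,0,0,0,100],[0,0,0,0,0,0,100],[0,0,0,0,0,0,100],[0,0,0,0,0,0,100],[0,0,-3,0,0,0,100],[0,0,-10,0,0,0,100],[0,0,-20,0,0,0,100],[0,0,-30,0,0,0,100]]]'
python3 -m inch '[[[0,0,-30,0,0,0,100],[0,0,-30,0,0,-7,100],[0,0,-15,0,0,-7,100],[0,0,-7,0,0,-7,100],[0,0,0,0,0,-7,100],[0,0,0,0,0,-7,100],[0,0,0,0,0,-7,100],[0,0,0,0,0,-7,100],[0,0,0,0,0,-7,100],[0,0,0,0,0,-7,100]]]'
python3 -m inch '[[[0,0,0,0,0,-7,100],[0,0,0,0,0,-7,100],[0,0,0,0,0,-7,100],[0,0,0,0,0,-7,100],[0,0,0,0,0,-0.8,100],[0,0,0,0,0,0,100]]]'
python3 - <<'E'
from h import *
rel(.5174,.0057,.20,23.8)
a=read_camera("scene");b=read_camera("side")
np.save("a3.npy",a,allow_pickle=True);np.save("b3.npy",b,allow_pickle=True)
cv2.imwrite("pics/sc4.png",crop(a,200,90,480,260,2.8)); cv2.imwrite("pics/si4.png",crop(b,200,130,400,330,3))
E
```

```text
time: 8.0
tcp_pos: [0.5229, 0.2753, 0.0942]
orientation: [0.002, 0.793, -0.609, -0.001]
contact_force: [0.2, 0.4, -0.1]
grip_width: 0.0854
time: 8.83
tcp_pos: [0.5246, 0.2758, 0.1777]
orientation: [0.0, 0.995, -0.102, 0.001]
contact_force: [-0.7, -0.3, -0.2]
grip_width: 0.0856
time: 9.33
tcp_pos: [0.5246, 0.2758, 0.1773]
orientation: [0.0, 0.989, 0.145, 0.0]
contact_force: [0.2, 0.4, -0.3]
grip_width: 0.0856
t 9.33 tcp [0.5246 0.2758 0.1773] yaw 16.64 tilt [ 5.e-04 -0.e+00 -1.e+00] F [ 0.2  0.4 -0.3] g 0.0856
 tool shift mm [-84.2 256.7 -22.7] turn z -7.2 q [-0.26  0.76 -0.53  1.71  0.5   0.81 -0.73]
```

View pics/sc4.png

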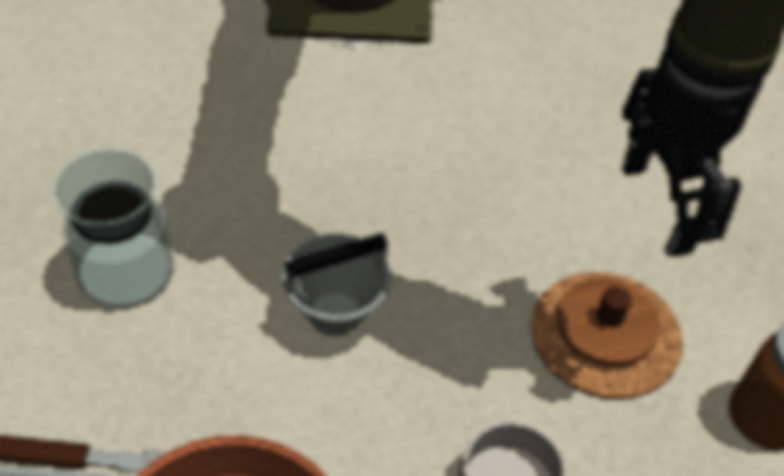

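View pics/si4.png

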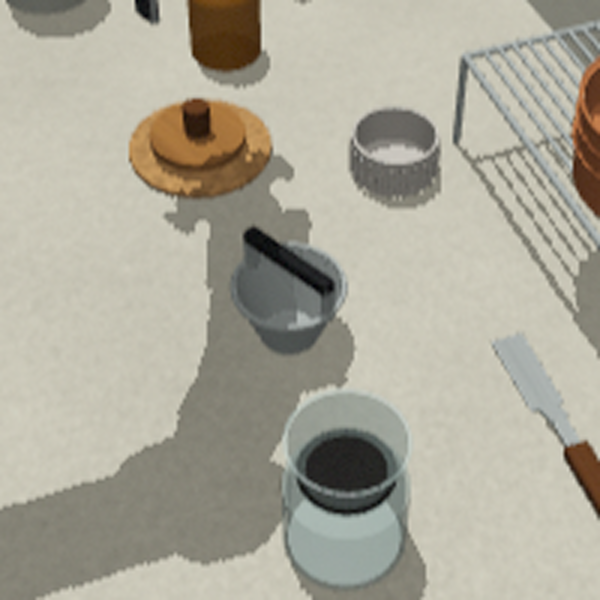

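The lid lies flat and central on the mat. The jar is open, with its rim about (219–255, from 143) in scene and (295–336, from 260) in side. Zooming in on the rim.

Run:
```python
from h import *
a=np.load("a3.npy",allow_pickle=True).item();b=np.load("b3.npy",allow_pickle=True).item()
i1=crop(a,210,135,270,205,8); i2=crop(b,285,250,350,330,7)
for i,(im) in enumerate((i1,i2)):
    l=cv2.cvtColor(im,cv2.COLOR_BGR2LAB); l[...,0]=cv2.createCLAHE(4,(4,4)).apply(l[...,0]); cv2.imwrite(f"pics/rim{i}.png",cv2.cvtColor(l,cv2.COLOR_LAB2BGR))
```

```text
(no output)
```

View pics/rim0.png

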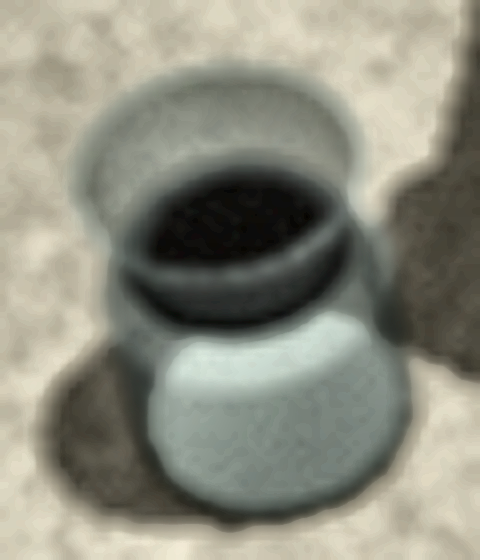

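View pics/rim1.png

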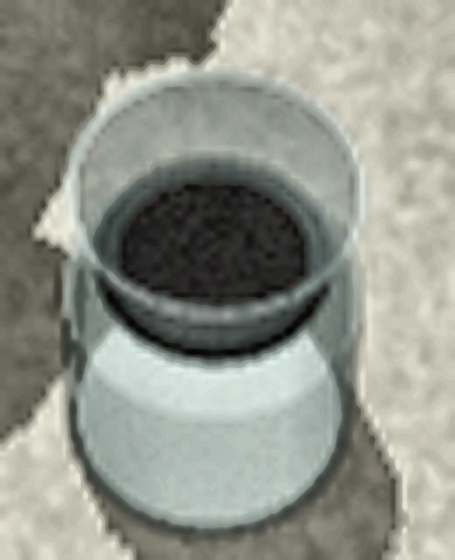

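Run:
```python
from h import *
a=np.load("a3.npy",allow_pickle=True).item();b=np.load("b3.npy",allow_pickle=True).item()
S=[(76,175),(110,108),(215,64),(310,85),(357,150),(330,236),(270,268),(190,276)]
D=[(70,195),(105,112),(215,70),(320,115),(364,190),(340,262),(215,320),(90,262)]
for c,L,s,o in((a,S,8,(210,135)),(b,D,7,(285,250))):
    w=np.array([plane(c,((u+.5)/s-.5+o[0],(v+.5)/s-.5+o[1]),.135)[:2] for u,v in L])
    A=np.c_[2*w,np.ones(len(w))]; q=np.linalg.lstsq(A,(w**2).sum(1),rcond=None)[0]; r=np.sqrt(q[2]+q[:2]@q[:2])
    print(q[:2],r,(np.hypot(*(w-q[:2]).T)*1000).round(1))
# bar + cone
B={}
for n,c,r in(("scene",a,(295,165,345,200)),("side",b,(275,200,318,232))):
    x0,y0,x1,y1=r; m=np.zeros((400,640),np.uint8); m[y0:y1,x0:x1]=(c["pixels"][y0:y1,x0:x1].max(2)<45)
    q=max(cv2.findContours(m,0,1)[0],key=cv2.contourArea); B[n]=cv2.minAreaRect(q);print(n,B[n])
print(tri(a,B["scene"][0],b,B["side"][0]))
```

```text
[ 0.47762739 -0.21203951] 0.046327953196348394 [45.6 47.1 47.3 45.5 44.9 48.2 46.8 45.2]
[ 0.47650811 -0.21256206] 0.04699790173095195 [45.9 47.  48.4 45.8 47.3 46.7 47.6 47.3]
scene ((319.2774353027344, 180.9363250732422), (7.137720108032227, 35.440025329589844), 73.49564361572266)
side ((295.92303466796875, 216.6153564453125), (33.83671188354492, 5.547001838684082), 33.6900634765625)
[0.51734789 0.00556793 0.09867498]
```

```bash
python3 -m inch '[[[0,0,-10,0,0,-3.6,100],[0,0,-10,0,0,-3.6,100],[0,0,0,0,0,0,100]]]'
python3 -c "
from h import *
rel(.5174,.0057,.20,23.8)"
```

```text
time: 9.68
tcp_pos: [0.5253, 0.277, 0.1985]
orientation: [-0.001, 0.978, 0.208, 0.002]
contact_force: [0.6, 0.1, 0.1]
grip_width: 0.0854
t 9.68 tcp [0.5253 0.277  0.1985] yaw 23.98 tilt [ 0.0028  0.0017 -1.    ] F [0.6 0.1 0.1] g 0.0854
 tool shift mm [-117.4  244.6   -2. ] turn z 0.2 q [-0.24  0.74 -0.58  1.69  0.51  0.87 -0.61]
```

```bash
python3 -m inch '[[[-8,16,0,0,0,0,100],[-16,33,0,0,0,0,100],[-17,35,0,0,0,0,100],[-17,35,0,0,0,0,100],[-17,35,0,0,0,0,100],[-17,35,0,0,0,0,100],[-14,30,0,0,0,0,100],[-8,17,0,0,0,0,100],[-3,8,0,0,0,0,100],[0,0,0,0,0,0,100]]]'
python3 - <<'E'
from h import *
rel(.5174,.0057,.079,23.8)
c=read_camera("wrist");cv2.imwrite("pics/w5.png",c["pixels"][:,:,::-1])
d=np.array([-.404,.915,0])*.05
for k in(-1,0,1): print(proj(c,np.array([.5174,.0057,.105])+k*d))
E
```

```text
time: 10.52
tcp_pos: [0.5167, 0.0033, 0.1965]
orientation: [0.001, 0.979, 0.205, -0.0]
contact_force: [-0.1, 0.3, 0.7]
grip_width: 0.0853
t 10.52 tcp [0.5167 0.0033 0.1965] yaw 23.66 tilt [-4.0e-04 -1.4e-03 -1.0e+00] F [-0.1  0.3  0.7] g 0.0853
 tool shift mm [  1.7  -2.1 117.4] turn z -0.1 q [ 0.28  0.66 -0.61  1.91  0.55  0.74 -0.24]
[316.57323036 250.02064909]
[316.43538712 193.2347302 ]
[316.28005414 129.24373174]
```

View pics/w5.png

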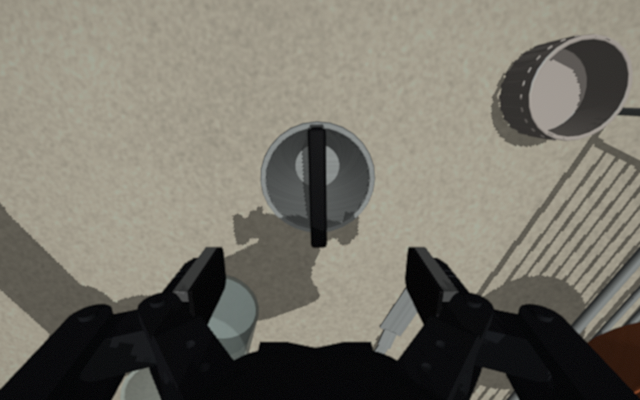

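The bar runs from (317,126) to (318.5,246), within 3 px of the prediction and well aligned between the jaws. Descending.

```bash
python3 -m inch '[[[1,-1,10,0,0,0,100],[1,-1,20,0,0,0,100],[0,-1,25,0,0,0,100],[0,0,25,0,0,0,100],[0,0,18,0,0,0,100],[0,0,10,0,0,0,100],[0,0,6,0,0,0,100],[0,0,3,0,0,0,100],[0,0,0,0,0,0,100]]]'
python3 - <<'E'
from h import *
rel(.5174,.0057,.079,23.8)
c=read_camera("wrist");cv2.imwrite("pics/w6.png",c["pixels"][:,:,::-1])
a=read_camera("side");cv2.imwrite("pics/si6.png",crop(a,230,150,390,290,4))
E
```

```text
time: 11.32
tcp_pos: [0.5176, 0.0102, 0.0797]
orientation: [-0.0, 0.978, 0.208, 0.0]
contact_force: [1.3, -1.4, 0.3]
grip_width: 0.0855
t 11.32 tcp [0.5176 0.0102 0.0797] yaw 24.06 tilt [ 2.e-04  4.e-04 -1.e+00] F [ 1.3 -1.4  0.3] g 0.0855
 tool shift mm [-2.   4.   0.7] turn z 0.3 q [ 0.15  0.83 -0.44  2.    0.74  0.48 -0.42]
```

View pics/w6.png

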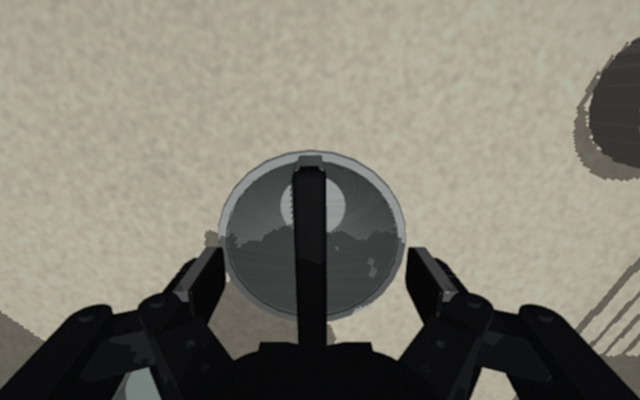

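View pics/si6.png

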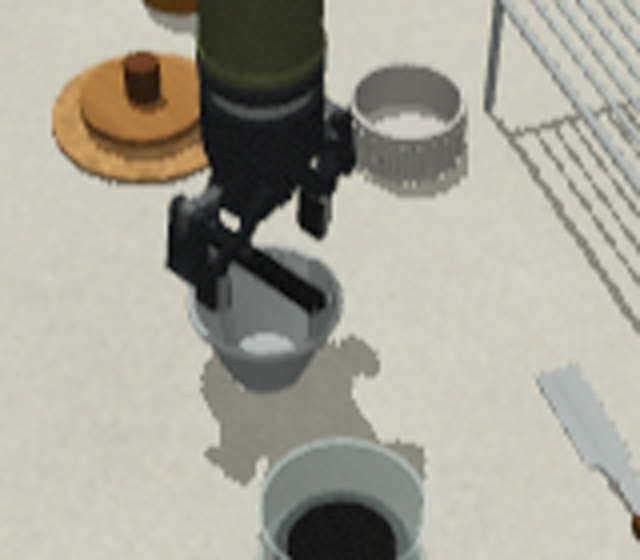

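The bar is at column 310 between pads centred on 315, so correct by −2 mm across and +3 mm along before closing.

```bash
python3 -m inch '[[[-1,1.5,0.5,0,0,0,100],[-1,1.5,0,0,0,0,100],[0,0,0,0,0,0,100],[0,0,0,0,0,0,100]]]'
python3 -c "
from h import *
rel(.5174,.0057,.079,23.8)"
python3 -m inch '[[[0,0,0,0,0,0,0],[0,0,0,0,0,0,0],[0,0,0,0,0,0,0],[0,0,0,0,0,0,0],[0,0,0,0,0,0,0],[0,0,0,0,0,0,0],[0,0,0,0,0,0,0],[0,0,0,0,0,0,0],[0,0,0,0,0,0,0],[0,0,0,0,0,0,0]]]'
python3 -c "
from h import *
rel(.5174,.0057,.079,23.8)"
```

```text
time: 11.75
tcp_pos: [0.517, 0.0052, 0.0796]
orientation: [0.0, 0.978, 0.208, 0.0]
contact_force: [-0.0, 1.1, 0.5]
grip_width: 0.0856
t 11.75 tcp [0.517  0.0052 0.0796] yaw 23.95 tilt [ 6.e-04 -2.e-04 -1.e+00] F [-0.   1.1  0.5] g 0.0856
 tool shift mm [ 0.6 -0.3  0.6] turn z 0.2 q [ 0.16  0.83 -0.44  2.    0.75  0.47 -0.41]
time: 12.58
tcp_pos: [0.517, 0.0058, 0.0794]
orientation: [-0.0, 0.978, 0.208, 0.0]
contact_force: [0.5, 0.3, 0.3]
grip_width: 0.0127
t 12.58 tcp [0.517  0.0058 0.0794] yaw 24.01 tilt [ 5.e-04  2.e-04 -1.e+00] F [0.5 0.3 0.3] g 0.0127
 tool shift mm [0.3 0.2 0.4] turn z 0.2 q [ 0.16  0.83 -0.44  2.    0.75  0.47 -0.41]
```

Gripped (12.7 mm opening). Lifting 165 mm.

```bash
python3 -m inch '[[[0,0,-3,0,0,0,0],[0,0,-8,0,0,0,0],[0,0,-15,0,0,0,0],[0,0,-22,0,0,0,0],[0,0,-28,0,0,0,0],[0,0,-28,0,0,0,0],[0,0,-28,0,0,0,0],[0,0,-20,0,0,0,0],[0,0,-10,0,0,0,0],[0,0,-3,0,0,0,0]]]'
python3 - <<'E'
from h import *
rel(.477,-.2123,.163)
a=read_camera("scene");b=read_camera("side")
np.save("a7.npy",a,allow_pickle=True);np.save("b7.npy",b,allow_pickle=True)
cv2.imwrite("pics/sc7.png",crop(a,240,90,400,210,4)); cv2.imwrite("pics/si7.png",crop(b,220,100,380,250,4))
E
```

```text
time: 13.42
tcp_pos: [0.5172, 0.0057, 0.246]
orientation: [0.0, 0.978, 0.208, 0.001]
contact_force: [0.9, -0.0, -2.1]
grip_width: 0.0126
t 13.42 tcp [0.5172 0.0057 0.246 ] yaw 23.99 tilt [ 2.7e-03 -1.0e-04 -1.0e+00] F [ 0.9 -0.  -2.1] g 0.0126
 tool shift mm [-125.6  182.7   83. ] turn z None q [ 0.32  0.59 -0.67  1.86  0.48  0.86 -0.18]
```

View pics/sc7.png

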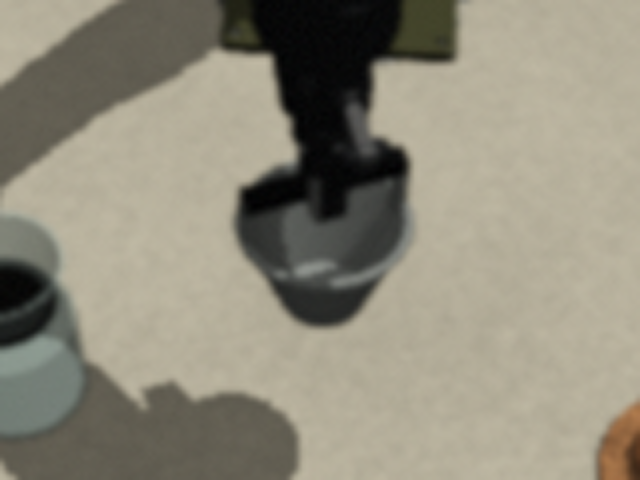

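View pics/si7.png

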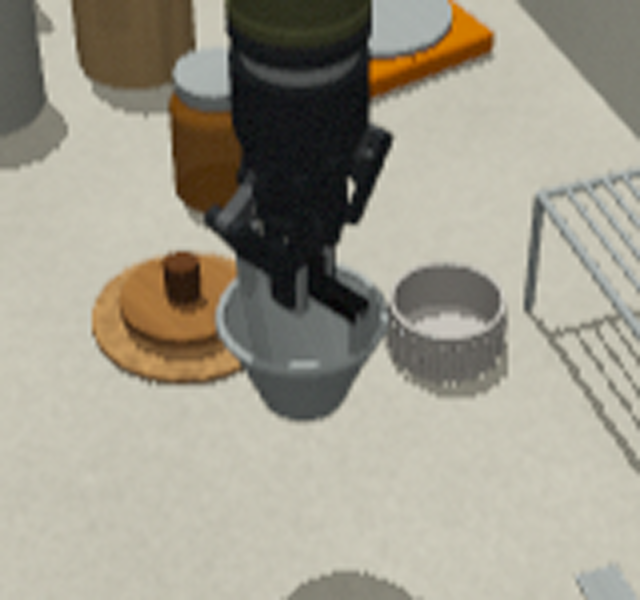

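Run:
```python
from h import *
a=np.load("a7.npy",allow_pickle=True).item();b=np.load("b7.npy",allow_pickle=True).item()
from scipy.optimize import least_squares
S=[(236,225),(250,258),(282,280),(325,289),(385,266),(413,228)]
D=[(216,312),(228,345),(255,367),(300,377),(365,352),(387,320)]
for c,L,s,o in((a,S,4,(240,90)),(b,D,4,(220,100))):
    w=np.array([plane(c,((u+.5)/s-.5+o[0],(v+.5)/s-.5+o[1]),.233)[:2] for u,v in L])
    r=least_squares(lambda p:np.hypot(*(w-p).T)-.05,[.517,.006]); print(r.x,(r.fun*1000).round(1))
```

```text
[0.51817069 0.00609449] [ 0.3  0.2  0.2  0.9 -1.8  1.8]
[0.51477521 0.00396412] [ 1.2 -1.   0.3  1.3 -1.5  1.7]
```

The cone is level in the grip, and its axis agrees with the TCP within about 1 mm. Moving over the jar.

```bash
python3 -m inch '[[[-5,7,0,0,0,0,0],[-12,17,0,0,0,0,0],[-18,26,0,0,0,0,0],[-20,30,0,0,0,0,0],[-20,30,0,0,0,0,0],[-18,26,0,0,0,0,0],[-14,20,0,0,0,0,0],[-9,13,0,0,0,0,0],[-6,8,0,0,0,0,0],[-3,4,0,0,0,0,0]]]'
python3 -m inch '[[[0,0,0,0,0,0,0],[0,0,0,0,0,0,0],[0,0,0,0,0,0,0]]]'
python3 -c "
from h import *
rel(.477,-.2123,.163)"
```

```text
time: 14.35
tcp_pos: [0.4746, -0.2125, 0.2429]
orientation: [-0.0, 0.978, 0.207, -0.001]
contact_force: [-0.8, 0.3, -2.7]
grip_width: 0.013
time: 14.6
tcp_pos: [0.4766, -0.2088, 0.2443]
orientation: [-0.0, 0.978, 0.209, 0.0]
contact_force: [0.6, 0.5, -2.9]
grip_width: 0.0128
t 14.6 tcp [ 0.4766 -0.2088  0.2443] yaw 24.16 tilt [ 3.e-04  9.e-04 -1.e+00] F [ 0.6  0.5 -2.9] g 0.0128
 tool shift mm [-1.1  3.4 81.3] turn z None q [ 0.75  0.61 -0.7   1.85  0.5   0.87  0.24]
```

```bash
python3 -m inch '[[[-0.5,1.5,5,0,0,0,0],[-0.5,1.5,10,0,0,0,0],[0,0,12,0,0,0,0],[0,0,10,0,0,0,0],[0,0,5,0,0,0,0],[0,0,0,0,0,0,0],[0,0,0,0,0,0,0]]]'
python3 - <<'E'
from h import *
rel(.477,-.2123,.164)
a=read_camera("scene");b=read_camera("side")
np.save("a8.npy",a,allow_pickle=True);np.save("b8.npy",b,allow_pickle=True)
cv2.imwrite("pics/sc8.png",crop(a,200,100,280,200,6)); cv2.imwrite("pics/si8.png",crop(b,275,210,365,330,5))
E
```

```text
time: 15.18
tcp_pos: [0.4765, -0.2134, 0.202]
orientation: [-0.0, 0.978, 0.208, -0.0]
contact_force: [-0.4, 1.0, -2.4]
grip_width: 0.013
t 15.18 tcp [ 0.4765 -0.2134  0.202 ] yaw 24.03 tilt [-5.e-04  3.e-04 -1.e+00] F [-0.4  1.  -2.4] g 0.013
 tool shift mm [ 0.9 -0.8 38. ] turn z None q [ 0.73  0.66 -0.65  1.89  0.56  0.78  0.19]
```

View pics/sc8.png

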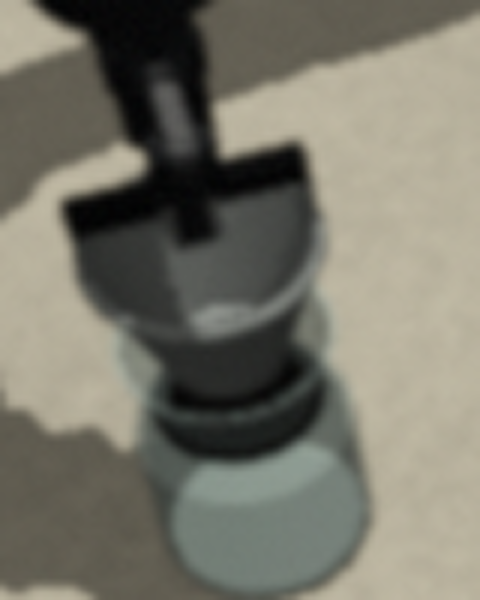

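View pics/si8.png

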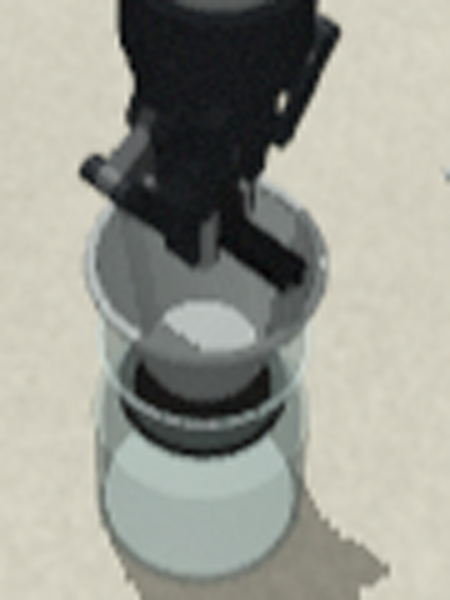

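The cone's small end is inside the mouth. In the side crop its rim centre is at column 207 and the jar's at 206, so they are centred. Lowering slowly and watching force.

```bash
python3 -m inch '[[[0.4,-0.4,3,0,0,0,0],[0.4,-0.4,5,0,0,0,0],[0,0,6,0,0,0,0],[0,0,6,0,0,0,0],[0,0,4,0,0,0,0],[0,0,3,0,0,0,0],[0,0,2,0,0,0,0],[0,0,0,0,0,0,0],[0,0,0,0,0,0,0]]]'
python3 -c "
from h import *
rel(.477,-.2123,.164)"
```

```text
time: 16.03
tcp_pos: [0.477, -0.2126, 0.1733]
orientation: [0.0, 0.978, 0.208, 0.0]
contact_force: [0.7, 0.0, -2.5]
grip_width: 0.0133
t 16.03 tcp [ 0.477  -0.2126  0.1733] yaw 24.01 tilt [ 0. -0. -1.] F [ 0.7  0.  -2.5] g 0.0133
 tool shift mm [ 0.1 -0.3  9.3] turn z None q [ 0.7   0.7  -0.61  1.92  0.6   0.71  0.14]
```

```bash
python3 -m inch '[[[0,0,2,0,0,0,0],[0,0,2,0,0,0,0],[0,0,1,0,0,0,0],[0,0,0,0,0,0,0],[0,0,0,0,0,0,0]]]'
python3 -m inch '[[[0,0,1,0,0,0,0],[0,0,1,0,0,0,0],[0,0,0,0,0,0,0],[0,0,0,0,0,0,0]]]'
python3 -m inch '[[[0,0,0.5,0,0,0,0],[0,0,0.5,0,0,0,0],[0,0,0,0,0,0,0],[0,0,0,0,0,0,0]]]'
```

```text
time: 16.45
tcp_pos: [0.4769, -0.2126, 0.1683]
orientation: [0.0, 0.978, 0.208, -0.0]
contact_force: [0.3, 0.4, -2.5]
grip_width: 0.013
time: 16.78
tcp_pos: [0.4769, -0.2127, 0.1663]
orientation: [0.0, 0.978, 0.208, -0.0]
contact_force: [1.5, -0.5, -2.4]
grip_width: 0.0131
time: 17.12
tcp_pos: [0.4771, -0.2126, 0.1653]
orientation: [0.0, 0.978, 0.208, 0.0]
contact_force: [0.4, 0.4, -1.8]
grip_width: 0.0135
```

```bash
python3 -m inch '[[[0,0,0.5,0,0,0,0],[0,0,0.5,0,0,0,0],[0,0,0,0,0,0,0],[0,0,0,0,0,0,0]]]'
python3 -m inch '[[[0,0,0.5,0,0,0,0],[0,0,0,0,0,0,0],[0,0,0,0,0,0,0]]]'
```

```text
time: 17.45
tcp_pos: [0.4773, -0.2125, 0.1644]
orientation: [0.0, 0.978, 0.208, 0.0]
contact_force: [1.4, 1.1, -2.4]
grip_width: 0.0128
time: 17.7
tcp_pos: [0.4774, -0.2126, 0.1641]
orientation: [0.0, 0.978, 0.208, 0.001]
contact_force: [1.7, 0.5, 0.4]
grip_width: 0.0129
```

The weight is now carried by the jar at the expected home height. Releasing.

```bash
python3 -m inch '[[[0,0,0,0,0,0,20],[0,0,0,0,0,0,30],[0,0,0,0,0,0,50],[0,0,0,0,0,0,70],[0,0,0,0,0,0,70],[0,0,0,0,0,0,70],[0,0,0,0,0,0,70]]]'
python3 - <<'E'
from h import *
rel(.477,-.2123,.164)
b=read_camera("side")
cv2.imwrite("pics/si9.png",crop(b,275,210,365,330,5))
E
```

```text
time: 18.28
tcp_pos: [0.4768, -0.2127, 0.1638]
orientation: [0.0, 0.978, 0.208, -0.0]
contact_force: [0.8, 0.2, -0.4]
grip_width: 0.0595
t 18.28 tcp [ 0.4768 -0.2127  0.1638] yaw 24.0 tilt [-2.e-04 -1.e-04 -1.e+00] F [ 0.8  0.2 -0.4] g 0.0595
 tool shift mm [ 0.3 -0.3 -0.2] turn z None q [ 0.69  0.71 -0.6   1.93  0.62  0.69  0.13]
```

View pics/si9.png

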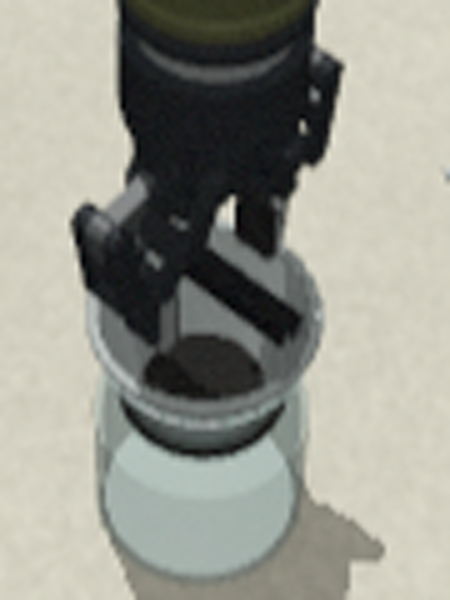

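The cone sits in the jar with its rim concentric and the bar clear of both pads. Rising.

```bash
python3 -m inch '[[[0,0,-3,0,0,0,70],[0,0,-8,0,0,0,70],[0,0,-15,0,0,0,70],[0,0,-20,0,0,0,70],[0,0,-20,0,0,0,70],[0,0,-20,0,0,0,70],[0,0,-10,0,0,0,70],[0,0,-4,0,0,0,70],[0,0,0,0,0,0,70]]]'
python3 -m inch '[[[0,30,0,0,0,0,70],[0,30,0,0,0,0,70],[0,30,0,0,0,0,70],[0,30,0,0,0,0,70],[0,20,0,0,0,0,70],[0,8,0,0,0,0,70],[0,0,0,0,0,0,70],[0,0,0,0,0,0,70]]]'
python3 - <<'E'
from h import *
rel(.477,-.2123,.164)
a=read_camera("scene");b=read_camera("side")
np.save("a10.npy",a,allow_pickle=True);np.save("b10.npy",b,allow_pickle=True)
cv2.imwrite("pics/sc10.png",crop(a,205,120,275,205,7)); cv2.imwrite("pics/si10.png",crop(b,275,220,365,330,5)); cv2.imwrite("pics/full10.png",a["pixels"][:,:,::-1])
E
```

```text
time: 19.08
tcp_pos: [0.4772, -0.2128, 0.2646]
orientation: [0.001, 0.978, 0.208, 0.001]
contact_force: [0.2, -0.3, 0.0]
grip_width: 0.0596
time: 19.75
tcp_pos: [0.5366, -0.3463, 0.2627]
orientation: [-0.001, 0.978, 0.208, -0.001]
contact_force: [0.1, 0.6, -0.4]
grip_width: 0.06
t 19.75 tcp [ 0.5366 -0.3463  0.2627] yaw 24.06 tilt [-0.0018  0.002  -1.    ] F [ 0.1  0.6 -0.4] g 0.06
 tool shift mm [   0.3 -146.4   99.1] turn z None q [ 0.85  0.74 -0.68  1.47  0.5   1.11  0.5 ]
```

View pics/sc10.png

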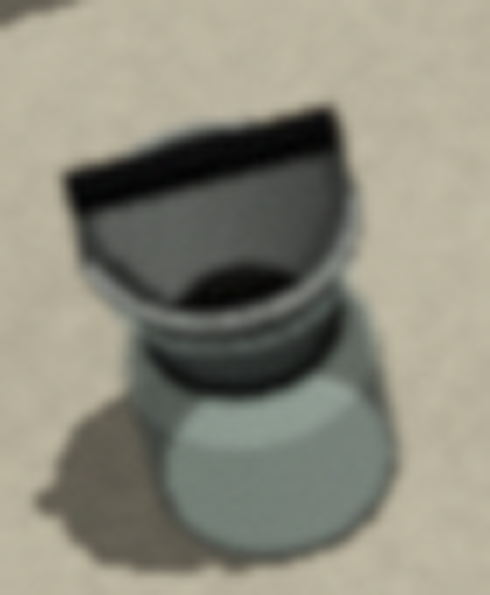

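View pics/si10.png

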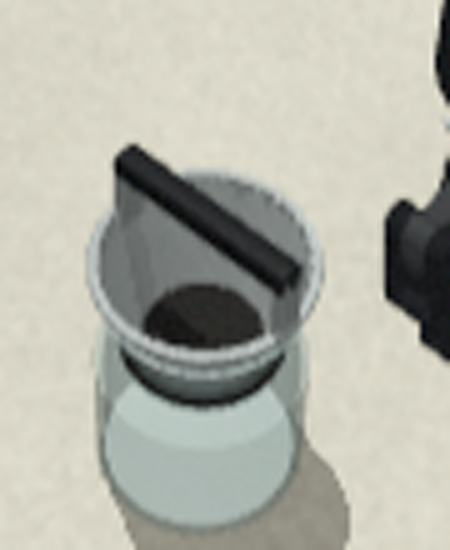

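View pics/full10.png

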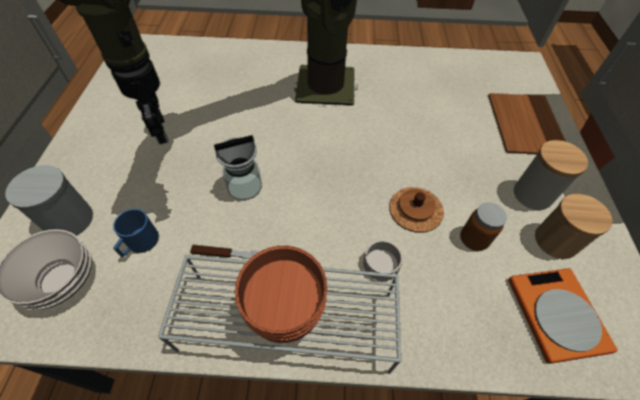

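Both views show the cone's rim just above and concentric with the jar's mouth, with the bar level. The bystanders are where they were. A numeric check of the bar and lid:

Run:
```python
from h import *
a=np.load("a10.npy",allow_pickle=True).item();b=np.load("b10.npy",allow_pickle=True).item()
B=[]
for c,r in((a,(205,128,260,153)),(b,(293,243,340,280))):
    x0,y0,x1,y1=r; m=np.zeros((400,640),np.uint8); m[y0:y1,x0:x1]=(c["pixels"][y0:y1,x0:x1].max(2)<45)
    q=max(cv2.findContours(m,0,1)[0],key=cv2.contourArea); B.append(cv2.minAreaRect(q));print(B[-1],cv2.boxPoints(B[-1]).round(1).tolist())
X=tri(a,B[0][0],b,B[1][0]);print("bar",X,"above rim",X[2]-.135)
def e(c,i): 
    p=cv2.boxPoints(c); p=p[np.argsort(p[:,0])]; return p[:2].mean(0),p[2:].mean(0)
s,t=e(B[0],0),e(B[1],0)
print("ends",tri(a,s[0],b,t[1]),tri(a,s[1],b,t[0]))
# body base and lid ray checks vs first picture
a0=np.load("a.npy",allow_pickle=True).item()
d=np.abs(a["pixels"].astype(int)-a0["pixels"]).max(2)
for n,(x0,y0,x1,y1) in dict(mug=(108,205,162,262),spat=(188,240,250,260),ram=(360,238,405,280),amber=(455,200,510,252),jarbase=(222,175,265,200)).items(): print(n,d[y0:y1,x0:x1].mean().round(2),np.percentile(d[y0:y1,x0:x1],98))
```

```text
((233.55247497558594, 142.72296142578125), (6.58488130569458, 38.077789306640625), 76.75948333740234) [[214.3000030517578, 143.89999389648438], [251.3000030517578, 135.1999969482422], [252.8000030517578, 141.60000610351562], [215.8000030517578, 150.3000030517578]]
((316.0077209472656, 263.4896240234375), (42.616004943847656, 6.6320343017578125), 36.573028564453125) [[296.8999938964844, 253.5], [300.8999938964844, 248.10000610351562], [335.1000061035156, 273.5], [331.1000061035156, 278.79998779296875]]
bar [ 0.47727341 -0.21223904  0.18285982] above rim 0.04785981965392064
ends [ 0.49651575 -0.25558947  0.18313139] [ 0.45714338 -0.16745629  0.1828573 ]
mug 14.46 82.0
spat 5.83 9.0
ram 6.21 9.0
amber 5.5 9.0
jarbase 5.83 9.0
```

```bash
python3 -c "
from workcell import *
print(sign_off())"
```

```text
the job is handed in; nothing more can be done
None
```

The job is handed in at about 20 s on the robot's clock; sign-off gives no verdict. The lid is on the cork mat and the cone is in the jar's mouth, both let go.

- **Lid:** I gripped it by the knob, set it down on contact (about 4 N) and released it within about 1 mm of the mat's measured centre. The pictures show it flat, knob up.
- **Cone:** I gripped it across the bar, lowered it until the jar took its weight, then let go. By triangulation the bar is 47.9 mm above the nominal rim height (46–49 expected). It is within about 0.5 mm of the mouth centre, and its two ends differ by 0.3 mm in height.
- **Jar, ramekin, spatula and amber jar:** the before-and-after picture comparison shows no change around any of them.
- **Mug:** this comparison did show a difference. The arm's shadow falls there, and in the picture the mug stands where it did. I did not measure its position separately.
- **Arm:** it ended in free air, about 146 mm to the side of the jar, reading under 1 N.

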